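# Close the drill jig and tighten its swing clamp

## Task

Close the drill jig: lower the loose aluminium plate gently over the jig's two guide pins, keeping it level so that it does not jam and not dropping it, until it rests fully home on its buttons, and let go of it. Then turn the black knob clockwise so that the red clamp arm swings over the plate to its stop, and turn on until the knob's slip clutch gives way by about one click (some 15 to 20 degrees past the stop). Leave the steel block in the jig and do not disturb the square bar, the magnet and the spanner.

Things in the scene. Friction and masses are not known exactly. Their poses are not given: they have to be found in the camera images.
- jig_base: Drill jig fixed to the table: blue base 110 (x) x 230 (y) x 14 mm. Origin on the table under the midpoint of the two guide pins, z up. Pins: steel, 12 mm diameter, at y = +56 and -56 mm, straight to z = 65, bullet-nosed tips at z = 73. Clamp post at y = -120. Four rest buttons at x = +-34, y = +-48 carry the plate at z = 43. A low nest in the middle holds the steel block.
- plate_seat (a point): Point of the jig at z = 43 mm midway between the pins, with the axes of jig_base: the plate's origin coincides with it when the plate is fully home.
- pin_a_tip (a point): Tip of the guide pin farther from the clamp post (jig y = +56 mm), 73 mm above the table.
- pin_b_tip (a point): Tip of the guide pin nearer the clamp post (jig y = -56 mm), 73 mm above the table.
- top_plate: Loose aluminium plate, 90 (x) x 160 (y) x 12 mm, 0.4 kg (varies), flat on the table. Origin: centre of its underside, z up. Two 13.6 mm through holes at y = +56 and -56 mm; either way round fits. Black handle on top: bar along y, 14 mm wide (x), 76 long, z = 39 to 57 mm, on two end posts; grip from above across its width. Brass bushings beside it, 2.5 mm high.
- clamp_arm (a joint): Angle in rad of the red swing-clamp arm about the vertical axis of the clamp post; 0 to 0.15 at the start (open, clear of the plate's place), grows clockwise seen from above, hard stop at 1.10, where it points along jig +y, over the end of the plate. Turns lightly with the knob (0.04 N m) and stays where it is left.
- clamp_tip (a point): Underside of the red arm at the centre of its round tip, 46 mm from the post's axis (tip radius 6 mm), 57 mm above the table. The arm is 12 mm wide, 8 mm thick and swings level, 2 mm above the top of a plate that is fully home; a plate that is not home blocks it.
- torque_knob (a joint): Slip of the knob's clutch, rad: angle of the knob relative to the red arm, 0 at the start, grows clockwise seen from above. The knob carries the arm along until the arm is stopped; then the clutch slips at 0.15 N m and the knob turns on alone and stays where it is left. One click is about 0.25 to 0.35 rad; more does no harm.
- knob_grip (a point): Round black knob, 36 mm in diameter, with a white line on top, on the axis of the clamp post (jig y = -120 mm); its side runs from 75 to 104 mm above the table, top at 107 mm. This point is on the axis, 92 mm above the table, to be gripped from above in any direction.
- flat_block: Steel work piece, 55 x 30 x 26 mm, loose in the jig's nest between the pins, on the base's top (14 mm); stays there. Origin at the centre of its underside.
- square_bar: Bystander: bright square bar standing upright, 34 x 34 x 82 mm, beyond the work. Origin at the centre of its underside.
- weld_magnet: Bystander: red and grey flat welding magnet, 82 x 82 x 15 mm, beyond the work on the right. Origin at the centre of its underside.
- spanner_17: Bystander: combination spanner lying flat, 33 x 218 (its y) x 7 mm, to the right of the jig. Origin at the centre of its underside.
Not all that is in view belongs to the job. There is more than one size of the top_plate; the one meant has the size given above.

How it is judged:
By the outcome, as a careful person would: the job done as asked, in the order asked, and still so for the second after the job is handed in, with the robot touching nothing.
It also fails if it takes over 54 s, if anything falls off the work surface, if the arm or the gripper's body presses on something with over 40 N, if the wrist force passes 120 N, or if a joint passes its speed limit or range.

## Robot

A 7-joint arm with a two-finger parallel gripper is mounted at the origin on a cart in front of the work surface, level with it; the furniture and walls round the work are solid. World frame = base frame: x ahead of the robot, y to its left, z up, the work surface at z = 0. Lengths are in m, angles in rad, forces in N, time in s.
With the tool pointing down it reaches from about 0.4 to 0.9 m from the base axis. Payload 5.5 kg.
Tool frame: the origin (TCP) lies midway between the tips of the shut fingers; the grasp point (between the pads) lies manip.grip_point_offset behind it (manip.grip_point_offset is the distance from the TCP to the grasp point, in m); z points along the fingers, y is the line along which they close (so a half turn about z gives the same grasp; the last joint's range is limited). The gripper opens to 85 mm and grips with 20 to 120 N. Pads are 22 mm wide; open, the fingers measure 114 mm over their backs; the gripper's body (76 mm by 85 mm) begins 54 mm behind the grasp point. The pads swing forward as they close: fully open they stand 13 mm farther back than shut.
Start: joints at [-1.041, 0.501, -0.427, 1.55, 0.221, 1.138, -0.21], TCP at [0.171, 0.627, 0.231] pointing down, gripper open.
Joint ranges: [-2.88, 2.88], [-0.31, 2.03], [-1.54, 1.56], [0.2, 2.42], [-1.41, 4.55], [0.19, 2.02], [-2.57, 2.57]. Speed limits (rad/s): [2.57, 2.57, 3.14, 3.14, 3.14, 3.14, 3.14].

## Interface

Orientations are given as a unit quaternion [w, x, y, z].
In Python, from rig import manip gives the robot as it stands.
- The arm moves only by the tool step_arm, never from a script. Its argument "motion" is a list of rows, each a list of 7 numbers: the turn, a rotation vector about the tool's x, y, z in degrees, then the shift along the tool's x, y, z in mm, then the closure, from 0 (fully open) to 1 (shut). In form: [[ax, ay, az, x, y, z, hand], ...]. A call has 1 to 5 rows; each row shifts and turns the commanded pose from where the row before left it, along the tool's axes as they then stand; what a row does not reach is not made up. A row lasts 1/8 s, in which the tool goes at most 62.5 mm and 10.7 degrees, less where a joint would pass 70% of its speed; a pose out of reach is approached as far as the arm can. A call with a gripper value outside its range is refused whole. The fingers move at their own pace and stop on an object; the grip force is fixed at half the most. Time passes only in rows, so rows that do not move let the fingers close. It gives the time, the measured TCP pose, the force, the opening and the grip force at its end, in the units of the state.
- manip.sense(): the state, without advancing time (a new reading comes with each control period).
- manip.camera(name): name is "side" or "top"; returns the picture (480x640x3 uint8, blue, green, red); there is no depth.
- manip.camera_info(name): a dict with "fx", "fy", "cx", "cy" (pixels), "origin" and "rotation" of the camera in the world. Camera axes: x right, y up, looking along -z (the intrinsics and any distortion apply to the point x, -y, -z); pixel columns grow to the right and rows downward; lengths in m; the calibration is good to about 2 mm. A picture is of the moment at which its call begins. camera_info takes no time and is no camera call.
- manip.close_job(): hands the job in; it is judged then, once.
The state is a dict: "time_s": time; "joint_positions": joint angles; "qd": joint speeds; "joint_efforts": joint torques, N m; "eef_pos": TCP position; "orientation": TCP orientation; "contact_force": force on the tool from outside, world axes, zero at the start; "ft_torque": the same for the moment, N m; "gripper_width": finger opening in m; "grip_force": force on a finger pad.
Only numpy, scipy, OpenCV 4.12 (cv2) and the standard library are available. Lean on these libraries where they do the work, as an engineer would, in place of code of your own. Each camera call takes 0.05 s, during which the arm holds its last target. There are 200 camera calls.

## Working session

There is one attempt and no reset: what is moved stays moved. The work goes in short steps, Python scripts to look and compute and a tool call to move; the robot and the scene stay as the last step left them, time stands still between calls to the robot, and variables do not carry over. Pictures are saved under pics/ and viewed, at most 10 in all, crops included, and the job is handed in when it is done.

Besides the shell and the picture viewer there is one more tool, called as name([rows], argument=value, ...), one row to a line, values as JSON. step_arm: Moves the arm, as the interface text tells. Its arguments: {"type":"object","properties":{"motion":{"type":"array","items":{"type":"array","items":{"type":"number"}}}},"required":["motion"]}

```bash
mkdir -p pics; ls
python3 - <<'E'
from rig import manip
import cv2
for n in("top","side"):
    cv2.imwrite(f"pics/{n}0.png",manip.camera(n)); print(manip.camera_info(n))
print(manip.sense(), manip.grip_point_offset)
E
```

```text
pics
{'fx': 538.891079818687, 'fy': 538.891079818687, 'cx': 306.9075658301031, 'cy': 239.81936497241264, 'origin': array([0.41357391, 0.00223203, 1.47017698]), 'rotation': array([ 0.71329918,  0.04171077, -0.03922002, -0.6985172 ])}
{'fx': 467.7650943146216, 'fy': 467.7650943146216, 'cx': 321.34979543087354, 'cy': 240.5660964416425, 'origin': array([0.3414976 , 0.77882997, 0.75723428]), 'rotation': array([-0.13914753, -0.05552526,  0.42102056,  0.89459298])}
{'time_s': 0.1, 'joint_positions': array([-1.04081326,  0.50175413, -0.42682221,  1.55130595,  0.22079921,
        1.13831434, -0.21029434]), 'qd': array([-0.0004183 , -0.00116771,  0.00041965, -0.00167325, -0.00073287,
       -0.00165454, -0.00048476]), 'joint_efforts': array([-9.93334892e-03, -5.70818782e+01, -5.83854362e+00, -2.81752449e+01,
        1.03537345e-02,  5.67146810e-03, -7.78687674e-07]), 'eef_pos': array([0.1712293 , 0.6264109 , 0.23038079]), 'orientation': array([-1.49591515e-04,  1.32967169e-01,  9.91120066e-01, -8.51035229e-04]), 'contact_force': array([-0.02313887, -0.56073722, -0.4492806 ]), 'ft_torque': array([-0.06173514,  0.01712197, -0.00273703]), 'grip_force': 0.0, 'gripper_width': 0.08539300403034031} 0.0187
```

View pics/top0.png

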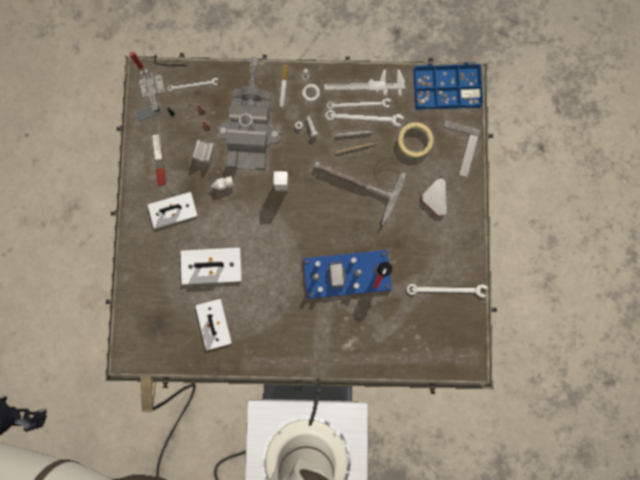

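View pics/side0.png

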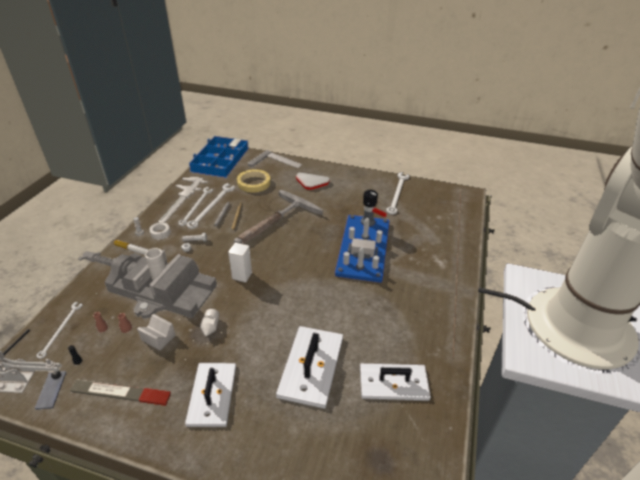

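The views show three candidate plates, in top-image pixels: (172,210) about 47 px long, (211,266) about 60 px, and (213,325) about 50 px. At 2.7 mm/px, only the one at (211,266) is 160 mm long. The jig is at (347,275), with its knob at (384,269). I'll check the plate and jig in one close crop.

```bash
cat > h.py <<'E'
from rig import manip
import cv2, numpy as np
from scipy.spatial.transform import Rotation as R
def cam(n):
    i=manip.camera_info(n); q=i["rotation"]
    return i, R.from_quat(np.r_[q[1:],q[0]]).as_matrix()
def ray(n,u,v,z):
    i,M=cam(n); d=M@np.array([(u-i["cx"])/i["fx"],-(v-i["cy"])/i["fy"],-1])
    o=i["origin"]; return o+d*(z-o[2])/d[2]
def proj(n,p):
    i,M=cam(n); c=M.T@(np.asarray(p)-i["origin"])
    return np.array([i["cx"]+i["fx"]*c[0]/-c[2], i["cy"]-i["fy"]*c[1]/-c[2]])
def tri(u1,u2):
    from scipy.optimize import least_squares
    return least_squares(lambda p:np.r_[proj("top",p)-u1,proj("side",p)-u2],[.4,.1,.05]).x
E
python3 - <<'E'
from h import *
t=cv2.imread("pics/top0.png"); s=cv2.imread("pics/side0.png")
a=cv2.resize(t[235:310,170:270],(800,600),interpolation=cv2.INTER_CUBIC)[:, :]
b=cv2.resize(t[235:310,300:400],(800,600),interpolation=cv2.INTER_CUBIC)
cv2.imwrite("pics/crop.png",cv2.resize(np.vstack([a,b]),None,fx=.5,fy=.5,interpolation=cv2.INTER_AREA))
c=cv2.resize(s[180:290,320:420],None,fx=4,fy=4,interpolation=cv2.INTER_CUBIC)
d=cv2.resize(s[310:420,260:360],None,fx=4,fy=4,interpolation=cv2.INTER_CUBIC)
cv2.imwrite("pics/crops.png",np.hstack([c,d]))
g=cv2.cvtColor(t,cv2.COLOR_BGR2GRAY)
for n,box in(("plate",(170,235,80,60)),("p2",(140,185,70,50)),("p3",(185,290,55,70))):
    x,y,w,h=box; m=(g[y:y+h,x:x+w]>170).astype(np.uint8)
    cs=max(cv2.findContours(m,0,2)[0],key=cv2.contourArea); r=cv2.minAreaRect(cs)
    P=cv2.boxPoints(r)+[x,y]; W=[ray("top",*p,.012) for p in P]
    print(n,P.round(1).tolist(),np.mean(W,0).round(4),[np.linalg.norm(W[i]-W[i-1]).round(3) for i in range(2)])
    e=max((W[1]-W[0],W[2]-W[1]),key=np.linalg.norm); print(np.degrees(np.arctan2(e[1],e[0])))
for u,v in((211,266),(347,275)): print(ray("top",u,v,.03))
E
```

```text
plate [[179.9, 250.0], [239.4, 247.2], [241.0, 280.4], [181.5, 283.3]] [0.5067 0.269  0.012 ] [np.float64(0.09), np.float64(0.162)]
-86.06501197257272
p2 [[147.0, 204.0], [190.2, 191.7], [196.9, 215.2], [153.7, 227.5]] [0.6571 0.381  0.012 ] [np.float64(0.068), np.float64(0.123)]
-72.51151072455387
p3 [[195.0, 304.6], [220.2, 298.5], [231.0, 343.1], [205.9, 349.2]] [0.3499 0.2557 0.012 ] [np.float64(0.122), np.float64(0.069)]
-164.09267951484702
[0.50330726 0.26419788 0.03      ]
[ 0.48687003 -0.09993599  0.03      ]
```

View pics/crop.png

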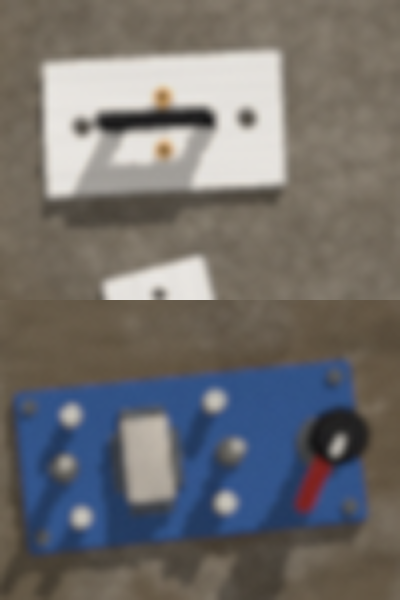

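View pics/crops.png

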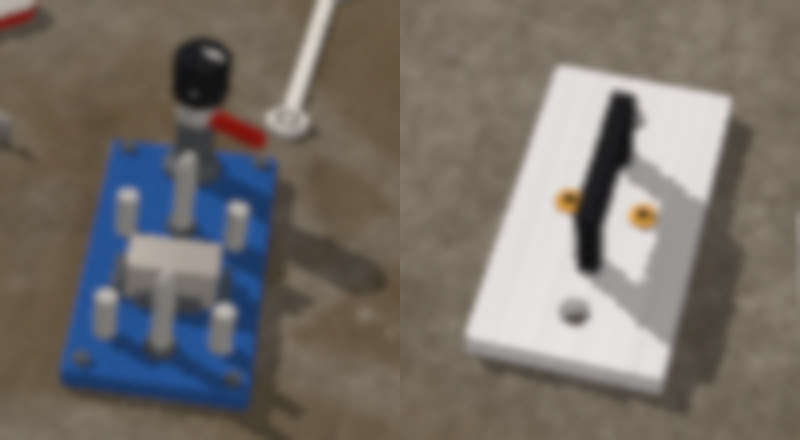

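The crops confirm the choice: plate (211,266) measures 90 x 162 mm, with holes at (190.5,266.5) and (231.8,264.5). The other two plates are 122 mm long. In the jig view, the pins are at about (316,277) and (358,272), the buttons are white discs, and the arm is open. Next I'll fit the jig and plate poses using both cameras.

```bash
cat >> h.py <<'E'
from scipy.optimize import least_squares
def cen(img,u,v,r=4,sign=1,ch=2):
    g=img[:,:,ch].astype(float) if ch is not None else img.astype(float).mean(2)
    for _ in range(4):
        ui,vi=int(round(u)),int(round(v)); w=sign*g[vi-r:vi+r+1,ui-r:ui+r+1]
        w=np.clip(w-np.median(w) - .3*(w.max()-np.median(w)),0,None)
        Y,X=np.mgrid[-r:r+1,-r:r+1]; w=w*(X**2+Y**2<=r*r+1)
        u,v=ui+(w*X).sum()/w.sum(),vi+(w*Y).sum()/w.sum()
    return np.array([u,v])
def fit(obs,x0,weights=None):
    """obs: list (cam, local xyz, px). pose x,y,yaw, + per-camera px bias none"""
    def f(q):
        c,s=np.cos(q[2]),np.sin(q[2])
        return np.concatenate([proj(n,[q[0]+c*l[0]-s*l[1],q[1]+s*l[0]+c*l[1],l[2]])-p for n,l,p in obs])
    r=least_squares(f,x0,loss="soft_l1"); return r.x, r.fun.reshape(-1,2)
E
python3 - <<'E'
from h import *
t=cv2.imread("pics/top0.png"); s=cv2.imread("pics/side0.png")
T=lambda X,Y:np.array([300+X/4-.4,235+(Y-300)/4-.4]); S=lambda X,Y:np.array([320+X/4-.4,180+Y/4-.4])
b={(34,48):((70,415),(106,294)),(-34,48):((82,518),(224,310)),(34,-48):((215,401),(128,192)),(-34,-48):((226,503),(238,207))}
ot=[];os_=[]
for k,(a,c) in b.items():
    l=[k[0]/1e3,k[1]/1e3,.043]
    p=cen(t,*T(*a),r=3); ot.append(("top",l,p)); print("b",k,T(*a),p)
    os_.append(("side",l,S(*c)))
for q in(ot,os_,ot+os_):
    x,r=fit(q,[.49,-.1,0]); print(x.round(4),np.degrees(x[2]).round(2)); print(r.round(2).tolist())
xt=x
# other features
for n,l,p in(("top",[0,.056,.073],T(65,467)),("top",[0,-.056,.073],T(232,450)),("top",[0,-.12,.107],T(338,436)),
   ("side",[0,.056,.073],S(163,275)),("side",[0,-.056,.073],S(186,155)),("side",[0,-.12,.107],S(203,52))):
    x,y,a=xt; L=np.array([x+np.cos(a)*l[0]-np.sin(a)*l[1],y+np.sin(a)*l[0]+np.cos(a)*l[1],l[2]]); print(n,l,p,proj(n,L).round(1),L.round(4))
# plate
Tp=lambda X,Y:np.array([170+X/4-.4,235+Y/4-.4]); Sp=lambda X,Y:np.array([260+(X-400)/4-.4,310+Y/4-.4])
ha=cen(t,*Tp(82,126),r=3,sign=-1); hb=cen(t,*Tp(247,118),r=3,sign=-1); print(ha,hb)
g=cv2.cvtColor(t,6);m=(g[235:295,170:250]>170).astype(np.uint8);m=cv2.morphologyEx(m,3,np.ones((9,9)))
c=max(cv2.findContours(m,0,2)[0],key=cv2.contourArea);mm=cv2.moments(c);C=np.array([170+mm["m10"]/mm["m00"],235+mm["m01"]/mm["m00"]])
print("cent",C,ray("top",*C,.012))
o=[("top",[0,.056,.012],ha),("top",[0,-.056,.012],hb),("top",[0,0,.012],C)]
x,r=fit(o,[.5,.26,0]);print("plate top",x.round(4),np.degrees(x[2]),r.round(2).tolist())
o2=[("side",[0,.056,.012],Sp(574,311)),("side",[.045,.08,.012],Sp(467,341)),("side",[-.045,.08,.012],Sp(664,380)),("side",[.045,-.08,.012],Sp(558,66)),("side",[-.045,-.08,.012],Sp(732,98))]
x,r=fit(o2,[.5,.26,0]);print("plate side",x.round(4),np.degrees(x[2]),r.round(2).tolist())
x,r=fit(o+o2,[.5,.26,0]);print("plate both",x.round(4),np.degrees(x[2]))
E
```

```text
b (34, 48) [317.1  263.35] [317.27321857 263.26901521]
b (-34, 48) [320.1 289.1] [319.89330922 288.77396022]
b (34, -48) [353.35 259.85] [353.25974585 259.68856343]
b (-34, -48) [356.1  285.35] [356.04613807 285.18113465]
[ 0.4878 -0.0715  0.1201] 6.88
[[-0.0, -0.05], [-0.01, 0.06], [0.0, -0.04], [0.01, 0.04]]
[ 0.4873 -0.0723  0.1189] 6.81
[[0.09, -0.09], [-0.12, -0.18], [0.03, 0.31], [-0.0, 0.03]]
[ 0.4875 -0.0718  0.1196] 6.85
[[0.1, 0.04], [0.08, 0.15], [0.11, 0.06], [0.11, 0.15], [-0.02, 0.03], [-0.22, -0.07], [-0.1, 0.42], [-0.12, 0.13]]
top [0, 0.056, 0.073] [315.85 276.35] [315.8 275.8] [ 0.4808 -0.0162  0.073 ]
top [0, -0.056, 0.073] [357.6 272.1] [358.8 271.6] [ 0.4942 -0.1274  0.073 ]
top [0, -0.12, 0.107] [384.1 268.6] [385.2 268.3] [ 0.5018 -0.1909  0.107 ]
side [0, 0.056, 0.073] [360.35 248.35] [361.2 247.4] [ 0.4808 -0.0162  0.073 ]
side [0, -0.056, 0.073] [366.1  218.35] [366.5 218.1] [ 0.4942 -0.1274  0.073 ]
side [0, -0.12, 0.107] [370.35 192.6 ] [370.3 192. ] [ 0.5018 -0.1909  0.107 ]
[190.3804878  266.16141907] [231.28196147 264.11908932]
cent [211.1540844  263.97880372] [0.50991869 0.26728143 0.012     ]
plate top [0.5077 0.2678 0.0708] 4.054932624278791 [[-0.09, -0.33], [0.31, -0.34], [-0.21, 0.82]]
plate side [0.5052 0.2701 0.0799] 4.577372042687373 [[0.85, 0.39], [-0.19, -0.67], [-0.13, 0.09], [-0.11, 0.01], [-0.26, 0.15]]
plate both [0.5057 0.2694 0.0794] 4.548269999439328
```

```bash
cat >> h.py <<'E'
def rel(p,yaw):
    """total turn (deg, tool axes) and shift (mm, current tool axes) to TCP p, tool down, tool y at yaw deg"""
    s=manip.sense(); q=s["orientation"]; M=R.from_quat(np.r_[q[1:],q[0]])
    y=np.array([np.cos(np.radians(yaw)),np.sin(np.radians(yaw)),0]); z=np.array([0,0,-1.])
    G=R.from_matrix(np.column_stack([np.cross(y,z),y,z]))
    print("turn",(M.inv()*G).as_rotvec(degrees=True).round(2),"shift",(M.inv().apply(np.array(p)-s["eef_pos"])*1e3).round(1),
      "shift if turned",(G.inv().apply(np.array(p)-s["eef_pos"])*1e3).round(1))
E
python3 -c "
from h import *
rel([.5062,.2687,.15],4.2)"
```

```text
turn [-9.000e-02  6.000e-02  7.052e+01] shift [-417.4 -256.6   80.8] shift if turned [-381.3  307.9   80.4]
```

step_arm([
  [0,0,0,-42,-26,4,0],
  [0,0,0,-42,-26,4,0],
  [0,0,0,-42,-26,4,0],
  [0,0,0,-42,-26,4,0],
  [0,0,0,-42,-26,4,0],
])

```text
time_s: 0.72
eef_pos: [0.3405, 0.4447, 0.2109]
orientation: [-0.0, 0.133, 0.991, -0.0]
contact_force: [0.2, -0.2, -1.2]
gripper_width: 0.0853
grip_force: 0.0
```

step_arm([
  [0,0,0,-42,-26,4,0],
  [0,0,0,-42,-26,4,0],
  [0,0,0,-42,-26,4,0],
  [0,0,0,-42,-26,4,0],
  [0,0,0,-40,-23,4,0],
])

```text
time_s: 1.35
eef_pos: [0.5076, 0.2672, 0.1908]
orientation: [-0.0, 0.133, 0.991, -0.0]
contact_force: [0.6, 0.6, 0.2]
gripper_width: 0.0852
grip_force: 0.0
```

step_arm([
  [0,0,10,0,0,0,0],
  [0,0,10,0,0,0,0],
  [0,0,10,0,0,0,0],
  [0,0,10,0,0,0,0],
  [0,0,10,0,0,0,0],
])

```text
time_s: 1.98
eef_pos: [0.5064, 0.2687, 0.1908]
orientation: [-0.0, 0.542, 0.841, -0.0]
contact_force: [1.1, -0.6, -0.0]
gripper_width: 0.0852
grip_force: 0.0
```

step_arm([
  [0,0,10,0,0,0,0],
  [0,0,10,0,0,0,0],
  [0,0,0,0,0,0,0],
])

```text
time_s: 2.35
eef_pos: [0.5065, 0.2689, 0.1909]
orientation: [-0.0, 0.677, 0.736, -0.0]
contact_force: [0.8, 0.4, 0.0]
gripper_width: 0.0853
grip_force: 0.0
```

```bash
python3 -c "
from h import *
rel([.5062,.2687,.03],4.2); s=manip.sense(); print(s['eef_pos'],s['time_s'],s['joint_positions'].round(2))
cv2.imwrite('pics/top1.png',cv2.resize(manip.camera('top')[215:315,140:260],None,fx=5,fy=5,interpolation=2))"
```

```text
turn [-0.04  0.03  0.62] shift [ -0.   -0.2 160.9] shift if turned [-1.000e-01 -3.000e-01  1.609e+02]
[0.50645536 0.26885631 0.19091944] 2.35 [-0.5   0.38 -0.04  1.8   0.02  0.97 -0.47]
```

step_arm([
  [0,0,0.6,0,0,40,0],
  [0,0,0,0,0,40,0],
  [0,0,0,0,0,40,0],
  [0,0,0,0,0,30,0],
  [0,0,0,0,0,11,0],
])

```text
time_s: 3.02
eef_pos: [0.5053, 0.2681, 0.0282]
orientation: [-0.001, 0.68, 0.733, -0.002]
contact_force: [-0.8, -0.0, 0.2]
gripper_width: 0.0853
grip_force: 0.0
```

step_arm([
  [0,0,0,0,0,0,0.5],
  [0,0,0,0,0,0,0.7],
  [0,0,0,0,0,0,0.8],
  [0,0,0,0,0,0,1],
  [0,0,0,0,0,0,1],
])

```text
time_s: 3.65
eef_pos: [0.5075, 0.2693, 0.0314]
orientation: [0.0, 0.681, 0.732, 0.001]
contact_force: [-0.7, -0.1, 5.5]
gripper_width: 0.0133
grip_force: 60.2
```

step_arm([
  [0,0,0,0,0,0,1],
  [0,0,0,0,0,0,1],
  [0,0,0,0,0,0,1],
])

```text
time_s: 4.03
eef_pos: [0.5074, 0.2694, 0.0314]
orientation: [0.0, 0.681, 0.732, 0.001]
contact_force: [-1.7, -0.3, 6.6]
gripper_width: 0.013
grip_force: 60.2
```

step_arm([
  [0,0,0,0,0,-5,1],
  [0,0,0,0,0,-15,1],
  [0,0,0,0,0,-30,1],
  [0,0,0,0,0,-40,1],
  [0,0,0,0,0,-30,1],
])

```text
time_s: 4.65
eef_pos: [0.5069, 0.269, 0.1524]
orientation: [0.0, 0.681, 0.732, 0.001]
contact_force: [-0.5, 0.3, -4.9]
gripper_width: 0.013
grip_force: 58.9
```

```bash
python3 -c "
from h import *
rel([.4876,-.0717,.15],6.87); s=manip.sense(); print(s['eef_pos'],s['contact_force'],s['gripper_width'])"
```

```text
turn [ 0.06 -0.03 -2.76] shift [-338.4  -43.7    2.2] shift if turned [-335.9  -59.9    2.4]
[0.50692097 0.26898362 0.15243948] [-0.49891886  0.30563159 -4.88227059] 0.013032527845133306
```

step_arm([
  [0,0,0,-20,-3,0,1],
  [0,0,0,-40,-5,0,1],
  [0,0,0,-50,-6,0,1],
  [0,0,0,-50,-6,0,1],
  [0,0,0,-50,-6,0,1],
])

```text
time_s: 5.28
eef_pos: [0.4936, 0.054, 0.1486]
orientation: [-0.001, 0.682, 0.732, -0.002]
contact_force: [-0.8, -0.2, -4.8]
gripper_width: 0.0133
grip_force: 58.9
```

step_arm([
  [0,0,0,-50,-6,0,1],
  [0,0,0,-40,-6,0,1],
  [0,0,-1.4,-25,-4,0,1],
  [0,0,-1.4,-13,-2,0,1],
  [0,0,0,0,0,0,1],
])

```text
time_s: 5.9
eef_pos: [0.4851, -0.0738, 0.1489]
orientation: [-0.001, 0.665, 0.747, -0.001]
contact_force: [0.7, 0.0, -4.9]
gripper_width: 0.0127
grip_force: 58.9
```

step_arm([
  [0,0,0,0,0,5,1],
  [0,0,0,0,0,0,1],
  [0,0,0,0,0,0,1],
])

```text
time_s: 6.28
eef_pos: [0.4874, -0.0706, 0.145]
orientation: [-0.0, 0.663, 0.749, -0.0]
contact_force: [0.9, -0.5, -4.9]
gripper_width: 0.0125
grip_force: 58.7
```

```bash
python3 -c "
from h import *
rel([.4876,-.0717,.13],6.87); s=manip.sense(); print(s['eef_pos'],s['contact_force'],s['gripper_width'])
t=manip.camera('top');d=manip.camera('side');cv2.imwrite('pics/t2.png',t);cv2.imwrite('pics/s2.png',d)
a=cv2.resize(t[225:315,295:405],None,fx=3.6,fy=5,interpolation=2)
a=cv2.resize(t[225:315,295:405],(396,324),interpolation=2);b=cv2.resize(d[150:270,310:430],(400,400),interpolation=2)
c=np.zeros((400,800,3),np.uint8);c[:324,:396]=a;c[:,400:]=b;cv2.imwrite('pics/c2.png',c)"
```

```text
turn [-0.03 -0.01  0.12] shift [-1.1  0.1 15. ] shift if turned [-1.1  0.1 15. ]
[ 0.48735426 -0.07064967  0.14501992] [ 0.94702835 -0.49354728 -4.87914819] 0.012509903899541985
```

View pics/c2.png

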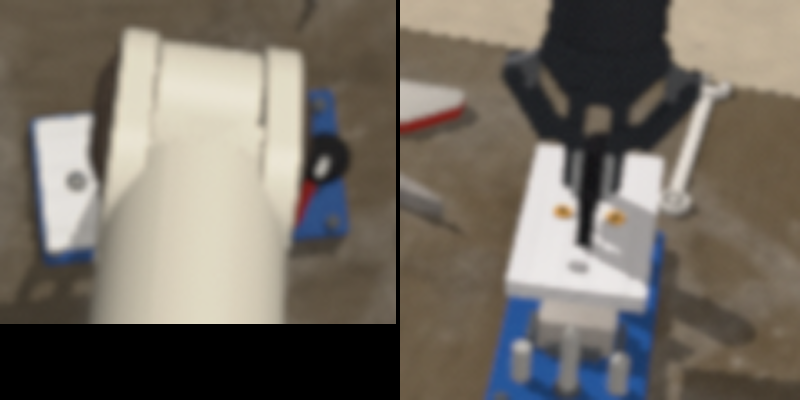

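The hand holds the plate level above the jig. Its hole A shows at about top pixel (316,275), and the whole plate is visible in the side view. Next I'll fit the held plate's pose to get its offset from the jig.

```bash
cat >> h.py <<'E'
def plate_fit(t,d,zt,x0,use_top=True):
    """held plate pose by dense edges: side-view long edges & far/near edges of top face, + hole A in top view"""
    from scipy.ndimage import map_coordinates, gaussian_filter
    out=[]
    def W(q,l): c,s=np.cos(q[2]),np.sin(q[2]); return [q[0]+c*l[0]-s*l[1],q[1]+s*l[0]+c*l[1],zt+q[3]]
    imgs={"side":d.astype(float).mean(2),"top":t.astype(float).mean(2)}
    segs=[("side",(.045,-.06),(.045,.07)),("side",(-.045,-.06),(-.045,.07)),("side",(-.03,-.08),(.03,-.08)),("top",(-.03,.08),(.03,.08)),
          ("top",(.045,.06),(.045,.076)),("top",(-.045,.06),(-.045,.076))]
    q=np.array(list(x0)+[0.])
    for it in range(4):
        ob=[]
        for k,(n,a,b) in enumerate(segs):
            for f in np.linspace(0,1,12):
                l=np.array(a)*(1-f)+np.array(b)*f; p=proj(n,W(q,l)); p2=proj(n,W(q,l*1.02 if k in(2,3) else l*[1.02,1]))
                if k in(2,3): p2=proj(n,W(q,[l[0],l[1]*1.02]))
                e=(p2-p)/np.linalg.norm(p2-p); r=np.arange(-4,4.01,.1)
                v=map_coordinates(imgs[n],[p[1]+e[1]*r,p[0]+e[0]*r],order=1); g=np.clip(-np.gradient(gaussian_filter(v,5)),0,None)
                i=g.argmax(); w=slice(max(0,i-15),i+16)
                if g[i]>.8: ob.append((n,l,e,e@p+(g[w]*r[w]).sum()/g[w].sum(),k))
        def f(q): return np.r_[[e@proj(n,W(q,l))-m for n,l,e,m,k in ob],(q[3])/.001*.5]
        s=least_squares(f,q,loss="soft_l1",f_scale=.3); q=s.x
    for k in range(len(segs)):
        rr=[x for x,o in zip(s.fun,ob) if o[4]==k]; out.append((len(rr),round(float(np.mean(rr)),2) if rr else None))
    ha=cen(t,*proj("top",W(q,(0,.056))),r=3,sign=-1,ch=None)
    return q,out,ha,proj("top",W(q,(0,.056)))
E
python3 - <<'E'
from h import *
t=cv2.imread("pics/t2.png");d=cv2.imread("pics/s2.png")
q,o,ha,hp=plate_fit(t,d,.1257,[.4874,-.0707,.12]); print(q.round(4),np.degrees(q[2]),o,ha,hp)
# same method on the plate on the table, for bias check
t=cv2.imread("pics/top0.png");d=cv2.imread("pics/side0.png")
q,o,ha,hp=plate_fit(t,d,.012,[.506,.2687,.075]); print(q.round(4),np.degrees(q[2]),o,ha,hp)
# jig buttons by side/top centroid
E
```

```text
Traceback (most recent call last):
  File "h.py", line 58, in plate_fit
    s=least_squares(f,q,loss="soft_l1",f_scale=.3); q=s.x
  File "h.py", line 57, in f
    def f(q): return np.r_[[e@proj(n,W(q,l))-m for n,l,e,m,k in ob],(q[3])/.001*.5]
                              ~~~~^^^^^^^^^^
  File "h.py", line 11, in proj
    i,M=cam(n); c=M.T@(np.asarray(p)-i["origin"])
        ~~~^^^
  File "h.py", line 5, in cam
    i=manip.camera_info(n); q=i["rotation"]
ValueError: time passes only in moves, steps and waits
```

```bash
sed -i 's/^def cam(n):/import functools\n@functools.lru_cache\ndef cam(n):/' h.py
python3 - <<'E'
from h import *
t=cv2.imread("pics/t2.png");d=cv2.imread("pics/s2.png")
q,o,ha,hp=plate_fit(t,d,.1257,[.4874,-.0707,.12]); print(q.round(4),np.degrees(q[2]),o,ha,hp)
t=cv2.imread("pics/top0.png");d=cv2.imread("pics/side0.png")
q,o,ha,hp=plate_fit(t,d,.012,[.506,.2687,.075]); print(q.round(4),np.degrees(q[2]),o,ha,hp)
E
```

```text
[ 0.4863 -0.0696  0.1182  0.0009] 6.770677235188191 [(12, -0.18), (12, -0.41), (9, -0.06), (12, 0.01), (12, -0.42), (12, -0.2)] [315.67669406 274.89920918] [315.2115395  275.22472589]
[0.5056 0.2696 0.0714 0.001 ] 4.092730181273508 [(12, -0.3), (12, -0.5), (12, -0.0), (12, 0.02), (12, -0.38), (12, -0.21)] [190.37546057 266.1705969 ] [189.49155888 266.58809099]
```

step_arm([
  [0,0,0.1,-1.4,0.2,10,1],
  [0,0,0,0,0,15,1],
  [0,0,0,0,0,8,1],
  [0,0,0,0,0,0,1],
  [0,0,0,0,0,0,1],
])

```text
time_s: 7.0
eef_pos: [0.488, -0.0728, 0.1123]
orientation: [0.0, 0.664, 0.748, 0.0]
contact_force: [1.2, -0.0, -5.2]
gripper_width: 0.0127
grip_force: 58.8
```

step_arm([
  [0,0,0,0,0,3,1],
  [0,0,0,0,0,3,1],
  [0,0,0,0,0,0,1],
  [0,0,0,0,0,0,1],
])

```text
time_s: 7.5
eef_pos: [0.4879, -0.0728, 0.1063]
orientation: [-0.0, 0.664, 0.748, 0.0]
contact_force: [0.4, 0.8, -5.4]
gripper_width: 0.013
grip_force: 58.9
```

```bash
python3 -c "
from h import *
rel([.4877,-.0720,.1044],6.87); s=manip.sense(); print(s['eef_pos'],s['contact_force'],s['ft_torque'],s['gripper_width'])
t=manip.camera('top');d=manip.camera('side');cv2.imwrite('pics/t3.png',t);cv2.imwrite('pics/s3.png',d)
q,o,ha,hp=plate_fit(t,d,s['eef_pos'][2]-.0195,[.4877,-.0716,.12]); print(q.round(4),np.degrees(q[2]),o,ha,hp)
a=cv2.resize(t[255:300,300:345],(400,400),interpolation=2);b=cv2.resize(d[170:260,330:420],(400,400),interpolation=2)
cv2.imwrite('pics/c3.png',np.hstack([a,b]))"
```

```text
turn [ 0.   -0.   -0.06] shift [ 0.8 -0.1  1.9] shift if turned [ 0.8 -0.1  1.9]
[ 0.48785887 -0.07275944  0.10630882] [ 0.38403653  0.75073911 -5.3672849 ] [ 0.0242732  -0.01443618 -0.04405212] 0.013023009774231337
[ 0.4869 -0.0714  0.115  -0.0005] 6.588226309286725 [(12, -0.23), (12, -0.55), (10, 0.48), (12, 0.05), (12, -0.43), (12, -0.25)] [316.59432279 275.47380373] [315.73432373 275.72520227]
```

View pics/c3.png

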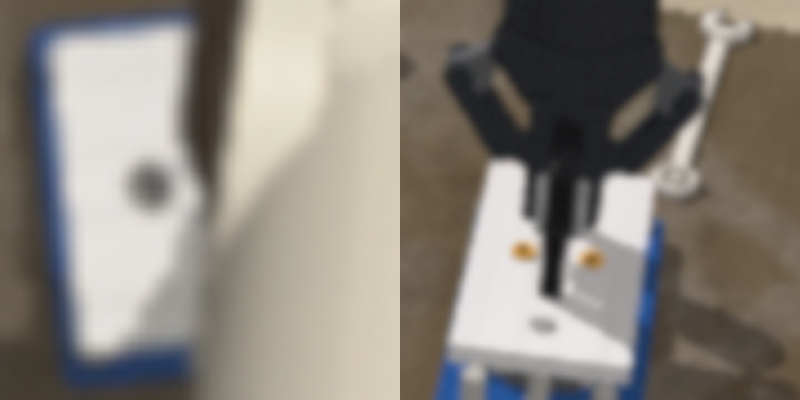

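The plate is level just above the pins. Hole A at top pixel (316.5,275.4) has the pin's grey inside it, and the plate outline is concentric with the base to within about 1 mm. I'll now lower it, watching the forces.

step_arm([
  [0,0,0,0,0,2,1],
  [0,0,0,0,0,2,1],
  [0,0,0,0,0,1,1],
  [0,0,0,0,0,0,1],
])

```text
time_s: 8.1
eef_pos: [0.4877, -0.0728, 0.1011]
orientation: [-0.0, 0.664, 0.748, -0.0]
contact_force: [-0.3, 0.3, -4.3]
gripper_width: 0.0131
grip_force: 58.9
```

step_arm([
  [0,0,0,0,0,1.5,1],
  [0,0,0,0,0,1.5,1],
  [0,0,0,0,0,0,1],
])

```text
time_s: 8.48
eef_pos: [0.4877, -0.0727, 0.0981]
orientation: [-0.0, 0.664, 0.748, -0.0]
contact_force: [0.3, 0.7, -5.3]
gripper_width: 0.0131
grip_force: 58.9
```

step_arm([
  [0,0,0,0,0,1,1],
  [0,0,0,0,0,1,1],
  [0,0,0,0,0,1,1],
  [0,0,0,0,0,0,1],
])

```text
time_s: 8.98
eef_pos: [0.488, -0.0725, 0.0953]
orientation: [0.0, 0.664, 0.748, 0.0]
contact_force: [0.3, 1.5, -4.7]
gripper_width: 0.0125
grip_force: 58.8
```

```bash
python3 -c "
from h import *
s=manip.sense(); print(s['eef_pos'],s['contact_force'],s['ft_torque'])"
```

```text
[ 0.48801379 -0.07251121  0.09525708] [ 0.33012422  1.53964968 -4.74359274] [ 0.26606835 -0.22138564  0.02443163]
```

step_arm([
  [0,0,0,0.6,0.2,0,1],
  [0,0,0,0,0,1.5,1],
  [0,0,0,0,0,1.5,1],
  [0,0,0,0,0,0,1],
])

```text
time_s: 9.48
eef_pos: [0.4878, -0.0722, 0.0921]
orientation: [-0.0, 0.664, 0.748, -0.0]
contact_force: [0.2, 0.6, -5.2]
gripper_width: 0.0131
grip_force: 58.9
```

step_arm([
  [0,0,0,0,0,1.5,1],
  [0,0,0,0,0,1.5,1],
  [0,0,0,0,0,0,1],
])

```text
time_s: 9.85
eef_pos: [0.4878, -0.0722, 0.0891]
orientation: [-0.0, 0.664, 0.748, -0.0]
contact_force: [0.4, 0.1, -4.6]
gripper_width: 0.0129
grip_force: 58.9
```

```bash
python3 -c "
from h import *
s=manip.sense(); print(s['eef_pos'],s['contact_force'],s['ft_torque'],s['orientation']);rel([.4877,-.0720,.0744],6.87)"
```

```text
[ 0.4878219  -0.07217312  0.08910556] [ 0.37176789  0.1445558  -4.5617857 ] [-0.0467052  -0.02623169  0.0186363 ] [-1.57020861e-04  6.63834560e-01  7.47879426e-01 -1.27963441e-04]
turn [-0.02 -0.   -0.06] shift [ 0.2 -0.1 14.7] shift if turned [ 0.2 -0.1 14.7]
```

Now it's free-running on the pins, so I'll continue to the buttons.

step_arm([
  [0,0,0,0,0,2,1],
  [0,0,0,0,0,2,1],
  [0,0,0,0,0,2,1],
  [0,0,0,0,0,2,1],
  [0,0,0,0,0,0,1],
])

```text
time_s: 10.48
eef_pos: [0.4878, -0.0721, 0.0811]
orientation: [-0.0, 0.664, 0.748, -0.0]
contact_force: [0.6, 0.4, -4.7]
gripper_width: 0.0132
grip_force: 58.9
```

step_arm([
  [0,0,0,0,0,1.5,1],
  [0,0,0,0,0,1.5,1],
  [0,0,0,0,0,1.5,1],
  [0,0,0,0,0,0,1],
])

```text
time_s: 10.98
eef_pos: [0.4879, -0.0721, 0.0767]
orientation: [-0.0, 0.664, 0.748, -0.0]
contact_force: [-0.5, -0.0, -5.1]
gripper_width: 0.0128
grip_force: 58.9
```

step_arm([
  [0,0,0,0,0,1,1],
  [0,0,0,0,0,1,1],
  [0,0,0,0,0,0,1],
])

```text
time_s: 11.35
eef_pos: [0.4879, -0.0721, 0.0747]
orientation: [-0.0, 0.664, 0.748, -0.0]
contact_force: [-0.5, -0.0, -4.9]
gripper_width: 0.0129
grip_force: 58.9
```

step_arm([
  [0,0,0,0,0,0.5,1],
  [0,0,0,0,0,0.5,1],
  [0,0,0,0,0,0,1],
])

```text
time_s: 11.72
eef_pos: [0.488, -0.0721, 0.0743]
orientation: [0.0, 0.664, 0.748, 0.0]
contact_force: [-3.0, 0.2, 5.5]
gripper_width: 0.0127
grip_force: 60.3
```

step_arm([
  [0,0,0,0,0,0.5,1],
  [0,0,0,0,0,0.5,1],
  [0,0,0,0,0,0,1],
])

```text
time_s: 12.1
eef_pos: [0.4881, -0.0722, 0.0743]
orientation: [0.0, 0.664, 0.748, 0.0]
contact_force: [-6.4, 0.4, 16.0]
gripper_width: 0.0129
grip_force: 61.9
```

It's home: the tool stopped at z 0.0743 against a predicted 0.0744, with firm contact. I'll relieve the load, open and retreat upward.

step_arm([
  [0,0,0,0,0,-0.8,1],
  [0,0,0,0,0,0,0.9],
  [0,0,0,0,0,0,0.6],
  [0,0,0,0,0,0,0.3],
  [0,0,0,0,0,0,0],
])

```text
time_s: 12.72
eef_pos: [0.4883, -0.0722, 0.0735]
orientation: [0.0, 0.664, 0.748, 0.0]
contact_force: [-0.8, -1.1, -0.0]
gripper_width: 0.0668
grip_force: 0.0
```

step_arm([
  [0,0,0,0,0,0,0],
  [0,0,0,0,0,0,0],
  [0,0,0,0,0,-20,0],
  [0,0,0,0,0,-40,0],
  [0,0,0,0,0,-40,0],
])

```text
time_s: 13.35
eef_pos: [0.4876, -0.0721, 0.1744]
orientation: [-0.0, 0.664, 0.748, -0.0]
contact_force: [1.1, -0.4, 0.6]
gripper_width: 0.0852
grip_force: 0.0
```

```bash
python3 -c "
from h import *
s=manip.sense(); print(s['eef_pos'],s['contact_force'],s['gripper_width'],s['joint_positions'].round(2))
rel([.5021,-.1908,.17],6.87)
d=manip.camera('side');cv2.imwrite('pics/s4.png',d);cv2.imwrite('pics/t4.png',manip.camera('top'))
cv2.imwrite('pics/c4.png',cv2.resize(d[160:300,310:430],(600,700)[:2] and (514,600),interpolation=2))
q,o,_,_=plate_fit(manip.camera('top'),d,.055,[.4877,-.0717,.12]); print(q.round(4),o)"
```

```text
[ 0.48759812 -0.07211263  0.1743846 ] [ 1.12295719 -0.41454488  0.57343568] 0.08519135576056115 [ 0.02  0.26  0.08  2.01 -0.03  0.88  0.24]
turn [-0.05 -0.01 -0.05] shift [-119.6    0.3    4.4] shift if turned [-119.6    0.2    4.4]
[ 0.4868 -0.0711  0.1153  0.0017] [(12, -0.29), (12, -0.44), (11, -0.0), (12, 0.01), (12, -0.45), (12, -0.27)]
```

View pics/c4.png

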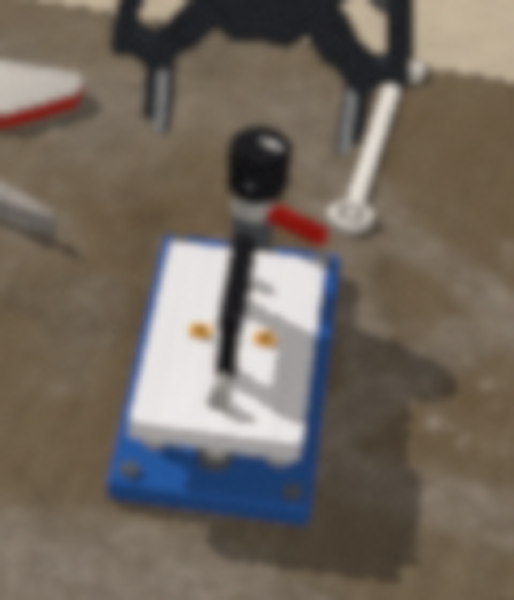

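The side view shows the plate flat on its buttons with its near edge level, and pin A showing in its hole at about crop (217,395). The red arm is still open. Next, the knob.

step_arm([
  [0,0,0,-30,0,0,0],
  [0,0,0,-50,0,0,0],
  [0,0,0,-40,0,0,0],
  [0,0,0,0,0,0,0],
  [0,0,0,0,0,0,0],
])

```text
time_s: 14.12
eef_pos: [0.5014, -0.1904, 0.1724]
orientation: [-0.001, 0.664, 0.748, -0.0]
contact_force: [-0.7, 0.4, 0.2]
gripper_width: 0.0857
grip_force: 0.0
```

```bash
python3 -c "
from h import *
rel([.5021,-.1910,.072],6.87)"
```

```text
turn [-0.11 -0.09 -0.05] shift [ -0.8   0.8 100.4] shift if turned [ -0.7   0.6 100.4]
```

step_arm([
  [0,0,0,-0.7,0.6,30,0],
  [0,0,0,0,0,35,0],
  [0,0,0,0,0,25,0],
  [0,0,0,0,0,10,0],
  [0,0,0,0,0,0,0],
])

```text
time_s: 14.75
eef_pos: [0.5026, -0.1908, 0.0731]
orientation: [-0.001, 0.663, 0.748, -0.0]
contact_force: [-0.0, -0.4, 0.3]
gripper_width: 0.0856
grip_force: 0.0
```

step_arm([
  [0,0,0,0,0,0,0.3],
  [0,0,0,0,0,0,0.5],
  [0,0,0,0,0,0,0.6],
  [0,0,0,0,0,0,0.8],
  [0,0,0,0,0,0,0.8],
])

```text
time_s: 15.38
eef_pos: [0.503, -0.1922, 0.0747]
orientation: [0.0, 0.664, 0.748, 0.0]
contact_force: [-2.6, 0.4, 7.1]
gripper_width: 0.0344
grip_force: 58.9
```

```bash
python3 -c "
from h import *
s=manip.sense(); print(s['eef_pos'],s['contact_force'],s['ft_torque'],s['gripper_width'],s['grip_force'],s['joint_positions'].round(2))"
```

```text
[ 0.50295117 -0.19220319  0.07469984] [-2.59922027  0.41026254  7.07416079] [ 0.09937914  0.61063923 -0.0111148 ] 0.03438630512858593 58.94793285056949 [ 0.21  0.49  0.12  1.96 -0.09  0.7   0.51]
```

step_arm([
  [0,0,0,0,0,0,0.3],
  [0,0,0,1,0,-1,0.3],
  [0,0,0,0,0,0,0.4],
  [0,0,0,0,0,0,0.8],
  [0,0,0,0,0,0,0.8],
])

```text
time_s: 16.0
eef_pos: [0.5027, -0.1909, 0.0748]
orientation: [-0.0, 0.664, 0.748, -0.0]
contact_force: [-1.1, 1.4, 4.3]
gripper_width: 0.0345
grip_force: 59.4
```

step_arm([
  [0,0,4,0,0,0,0.8],
  [0,0,6,0,0,0,0.8],
  [0,0,6,0,0,0,0.8],
  [0,0,6,0,0,0,0.8],
  [0,0,0,0,0,0,0.8],
])

```text
time_s: 16.62
eef_pos: [0.5025, -0.1909, 0.0748]
orientation: [-0.0, 0.795, 0.607, -0.0]
contact_force: [-2.2, 0.4, 3.6]
gripper_width: 0.0342
grip_force: 59.5
```

```bash
python3 -c "
from h import *
s=manip.sense(); print(s['eef_pos'],s['contact_force'],s['ft_torque'],s['gripper_width'],s['grip_force'],s['joint_positions'].round(2))
t=manip.camera('top');d=manip.camera('side');cv2.imwrite('pics/s5.png',d)
cv2.imwrite('pics/c5.png',np.hstack([cv2.resize(t[225:315,310:400],(400,400),interpolation=2),cv2.resize(d[160:260,320:420],(400,400),interpolation=2)]))"
```

```text
[ 0.50249029 -0.19089091  0.07481797] [-2.17984236  0.41378158  3.58597195] [ 0.15545352  0.47448956 -0.05125127] 0.034209012703768395 59.473264538683 [ 0.14  0.49  0.22  1.97 -0.16  0.7   0.19]
```

View pics/c5.png

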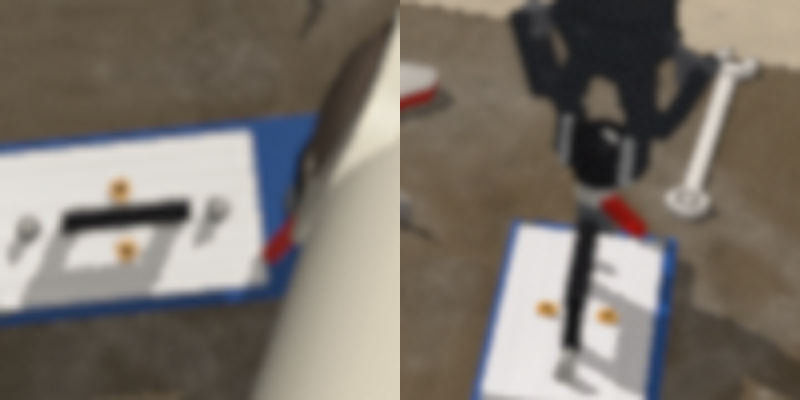

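The red arm follows the knob: its tip has moved to about the plate's corner (top crop (270,255)). The drag is -0.05 N·m, matching the free arm. I'll keep turning and watch the moment.

step_arm([
  [0,0,5,0,0,0,0.8],
  [0,0,5,0,0,0,0.8],
  [0,0,5,0,0,0,0.8],
  [0,0,5,0,0,0,0.8],
  [0,0,5,0,0,0,0.8],
])

```text
time_s: 17.35
eef_pos: [0.5022, -0.1907, 0.0748]
orientation: [-0.0, 0.908, 0.42, -0.0]
contact_force: [-3.1, 1.1, 6.4]
gripper_width: 0.0344
grip_force: 59.6
```

```bash
python3 -c "
from h import *
s=manip.sense(); print(s['eef_pos'],s['contact_force'],s['ft_torque'],s['joint_positions'].round(2))"
```

```text
[ 0.50223955 -0.19073432  0.07480867] [-3.12749748  1.12958893  6.3865346 ] [0.22768033 0.66744538 0.02882989] [ 0.05  0.5   0.33  1.97 -0.24  0.71 -0.18]
```

step_arm([
  [0,0,4,0,0,0,0.8],
  [0,0,3,0,0,0,0.8],
])

```text
time_s: 17.6
eef_pos: [0.5022, -0.1907, 0.0748]
orientation: [-0.001, 0.931, 0.364, -0.0]
contact_force: [-3.5, 1.2, 6.0]
gripper_width: 0.0344
grip_force: 59.6
```

```bash
python3 -c "
from h import *
s=manip.sense(); print(s['eef_pos'],s['contact_force'],s['ft_torque'],s['orientation'])"
```

```text
[ 0.50219048 -0.19068422  0.07478939] [-3.54615392  1.18612485  5.97065995] [0.2017199  0.65337431 0.02305244] [-5.20134011e-04  9.31314563e-01  3.64215237e-01 -4.19038075e-04]
```

step_arm([
  [0,0,3,0,0,0,0.8],
  [0,0,3,0,0,0,0.8],
])

```text
time_s: 17.85
eef_pos: [0.5022, -0.1907, 0.0748]
orientation: [-0.001, 0.949, 0.315, -0.0]
contact_force: [-2.4, 0.2, 5.9]
gripper_width: 0.0342
grip_force: 59.6
```

```bash
python3 -c "
from h import *
s=manip.sense(); print(s['eef_pos'],s['contact_force'],s['ft_torque'],s['orientation'])"
```

```text
[ 0.50215357 -0.19066369  0.0748102 ] [-2.39099585  0.24916622  5.89750391] [0.28883115 0.70941835 0.01227559] [-5.46812379e-04  9.49069604e-01  3.15065725e-01 -4.21232268e-04]
```

step_arm([
  [0,0,3,0,0,0,0.8],
  [0,0,3,0,0,0,0.8],
])

```text
time_s: 18.1
eef_pos: [0.5021, -0.1906, 0.0748]
orientation: [-0.001, 0.964, 0.265, -0.0]
contact_force: [-3.7, 1.8, 6.9]
gripper_width: 0.0346
grip_force: 59.6
```

```bash
python3 -c "
from h import *
s=manip.sense(); print(s['contact_force'],s['ft_torque'],s['orientation'],s['joint_positions'].round(2))"
```

```text
[-3.67799868  1.78494433  6.89845757] [0.29326063 0.6930112  0.14498525] [-5.68979281e-04  9.64202298e-01  2.65166666e-01 -4.94500237e-04] [-0.02  0.51  0.41  1.97 -0.3   0.72 -0.46]
```

step_arm([
  [0,0,3,0,0,0,0.8],
  [0,0,3,0,0,0,0.8],
])

```text
time_s: 18.35
eef_pos: [0.5021, -0.1905, 0.0748]
orientation: [-0.001, 0.977, 0.214, -0.001]
contact_force: [-3.9, 1.5, 6.6]
gripper_width: 0.0341
grip_force: 59.7
```

```bash
python3 -c "
from h import *
s=manip.sense(); print(s['contact_force'],s['ft_torque'],s['orientation'])
t=manip.camera('top');d=manip.camera('side');cv2.imwrite('pics/s6.png',d)
cv2.imwrite('pics/c6.png',np.hstack([cv2.resize(t[225:315,310:400],(400,400),interpolation=2),cv2.resize(d[170:230,335:395],(400,400),interpolation=2)]))"
```

```text
[-3.91841672  1.46120416  6.61537234] [0.29666577 0.70536625 0.17003744] [-6.16115072e-04  9.76761428e-01  2.14327798e-01 -5.73001576e-04]
```

View pics/c6.png

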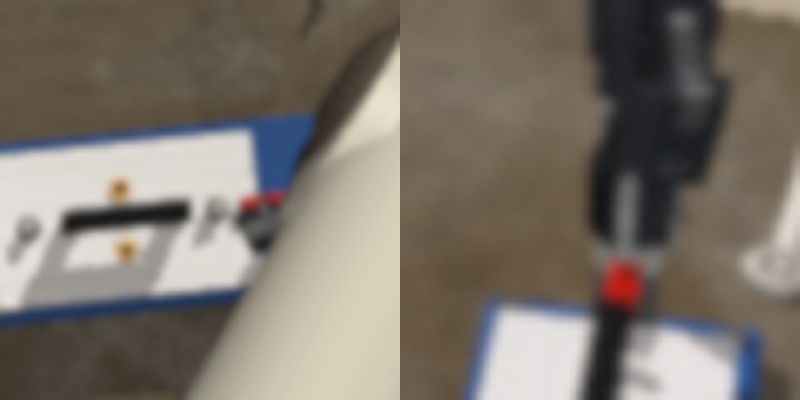

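The red arm now points along jig +y over the plate end, at top crop (262,205) and side crop (622,285). The moment jumped to 0.15–0.17 N·m between 60° and 66° of turn, so the clutch is slipping. About 14° more will make sure of the click.

step_arm([
  [0,0,4,0,0,0,0.8],
  [0,0,5,0,0,0,0.8],
  [0,0,5,0,0,0,0.8],
  [0,0,0,0,0,0,0.8],
])

```text
time_s: 18.95
eef_pos: [0.502, -0.1904, 0.0748]
orientation: [-0.001, 0.996, 0.094, -0.001]
contact_force: [-3.5, 1.6, 8.3]
gripper_width: 0.0343
grip_force: 59.7
```

```bash
python3 -c "
from h import *
s=manip.sense(); print(s['contact_force'],s['ft_torque'],s['orientation'])"
```

```text
[-3.51928372  1.56404819  8.29601389] [ 0.38322773  0.78860103 -0.03307689] [-6.29839547e-04  9.95581898e-01  9.38923956e-02 -7.10681989e-04]
```

step_arm([
  [0,0,0,0,0,0,0.45],
  [0,0,0,0,0,0,0.35],
  [0,0,0,0,0,0,0.35],
  [0,0,0,0,0,0,0.35],
])

```text
time_s: 19.45
eef_pos: [0.5028, -0.191, 0.0745]
orientation: [0.0, 0.996, 0.094, 0.0]
contact_force: [-0.3, 0.2, -0.5]
gripper_width: 0.0558
grip_force: 0.0
```

step_arm([
  [0,0,0,0,0,-10,0.35],
  [0,0,0,0,0,-30,0.35],
  [0,0,0,0,0,-40,0.35],
  [0,0,0,0,0,-50,0.35],
  [0,0,0,0,0,-40,0.35],
])

```text
time_s: 20.08
eef_pos: [0.503, -0.1913, 0.2473]
orientation: [0.0, 0.996, 0.094, 0.001]
contact_force: [1.6, -0.3, -0.1]
gripper_width: 0.0555
grip_force: 0.0
```

```bash
python3 -c "
from h import *
s=manip.sense(); print(s['eef_pos'],s['contact_force'],s['time_s'])
d=manip.camera('side')
cv2.imwrite('pics/c7.png',cv2.resize(d[160:300,310:430],(514,600),interpolation=2))"
```

```text
[ 0.50302849 -0.19133553  0.24730509] [ 1.58595225 -0.30914366 -0.10233414] 20.075
```

View pics/c7.png

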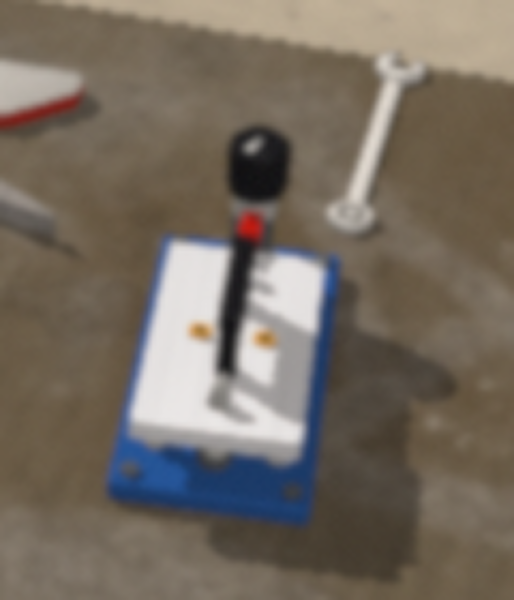

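The plate is home, and the red arm is over its end at crop (250,228), in line with jig +y. The knob's line has turned past the arm, the spanner hasn't moved, and the hand is clear. Handing in now.

```bash
python3 -c "
from rig import manip
print(manip.close_job())"
```

```text
the job is handed in; nothing more can be done
None
```

The job is handed in at about 20 s: the plate is home on its buttons and released, and the red arm is swung over it to its stop. I estimate the clutch slipped 22–25° past the stop, slightly over the 15–20° asked; the block and the three bystander items were not touched.

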